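# Open the jar clamp with its ratchet release

### The job

Free the glass jar in the counter clamp: first press the red ratchet release all the way down (it stays down), then push the blue sliding jaw back along its bar, away from the jar, until it meets the white end stop. Use only the fingertips, do not lift anything, leave the jar standing where it is and leave the mug, measuring cup, colander and spatula alone; finish clear of everything.

Things in the scene. Friction and masses are not known exactly. Their poses are not given: they have to be found in the camera images.
- clamp: Jar clamp, screwed down to the counter: white base plate 100 x 285 x 12 mm with a steel toothed bar along it. Origin on the counter under the middle of the base's width; its y axis runs along the bar and points the way the jaw opens, x across it, z up. Along y: fixed white jaw (80 mm wide, top at z 75 mm) from y -140 to -121 mm with its rubber pad, then the jar, then the sliding jaw, then the white end stop (60 mm wide, top at z 72 mm) from y 114 to 129 mm.
- jaw (a joint): How far (m) the blue sliding jaw has been pushed open along the clamp's +y: 0 closed on the jar, 0.075 fully open against the end stop. Starts between 0 and 0.010. With the release up, a ratchet tooth blocks it at about 0.012; with the release down it slides against about 2 N of friction plus slight damping and stays where it is left.
- jaw_face (a point): Centre of the bare upper part of the sliding jaw's upright blue plate, on the side that looks at the jar (normal: clamp -y), 115 mm above the counter; it moves with the jaw. The plate is 80 mm wide, 10 mm thick and its top is at 132 mm; on this face it is flat and bare from 84 mm up, and above the jar nothing stands in front of it.
- release (a joint): How far (m) the red release has been pressed down: 0 up (ratchet locked), 0.010 fully down. The ratchet lets go from about 0.006. It takes about 4 N, has no return spring and stays where it is pressed to.
- release_top (a point): Centre of the top of the red release pad, 36 x 36 mm, on top of the sliding jaw's blue block (block top at 85 mm), 40 mm behind the back of the upright plate; it moves with the jaw. Its top is 98 mm above the counter when up, 88 mm when fully pressed; press straight down.
- jar: Short glass jar with a brass-coloured twist cap, 70 mm diameter, 75 mm high, loose, standing on the clamp's base plate between the jaws, so its top is about 87 mm above the counter. Origin at the centre of its underside, z up.
- mug: White ceramic mug, 80 mm across, 90 mm high, handle to its +y. Loose. Origin at the centre of its underside, z up.
- cup: Stainless steel measuring cup, 76 mm across, 55 mm high, with a flat handle reaching 110 mm to its +y. Loose. Origin at the centre of its underside, z up.
- colander: Red plastic colander, 200 mm across, 85 mm high, a loop handle at either side. Loose. Origin at the centre of its underside, z up.
- spatula: Green silicone spatula, 250 mm long, lying flat along its x axis, handle to -x. Loose.
Mind the look-alikes: they are no part of the job. What is meant by the jar is not green, purple or turquoise, and is the smaller of those in its own colour.

How it is judged (in metres and radians):
On the way, in this order (a step that is already met when the one before it is completed fails the run):
1. the release is pressed fully down (over 7.5 of 10 mm) while the jaw is still closed (value of joint release above 0.0075 m and value of joint jaw below 0.018 m), for 0.1 s.
2. the jaw is pushed back to the end stop (value of joint jaw above 0.071 m), for 0.1 s.
At the end, for the whole second after the job is handed in: The jaw stands within 5 mm of fully open and at rest, the release is down (over 7.5 of 10 mm), the jar stands upright at rest within 15 mm of where it was, and the mug, cup, colander and spatula are within 20 mm of where they were (value of joint jaw above 0.07 m and value of joint release above 0.0075 m and velocity of joint jaw below 0.01 m/s and distance of jar from where it was at the start of the episode below 0.015 m and angle between jar's own z axis and vertical below 0.1 rad and linear speed of jar below 0.02 m/s and distance of each of mug, cup, colander, spatula from where it was at the start of the episode below 0.02 m); the robot touches nothing.
It fails at once if the jar is lifted more than 10 mm off the clamp's base (height (world z) of jar above 0.022 m).
It fails at once if the jar is tipped or shoved more than 15 mm (angle between jar's own z axis and vertical above 0.25 rad or distance of jar from where it was at the start of the episode above 0.015 m).
It fails at once if the jaw is forced past the ratchet with the release up (value of joint jaw above 0.02 m and value of joint release below 0.005 m).
It fails at once if the mug, measuring cup, colander or spatula is lifted, carried or shoved more than 20 mm, or one of the first three is tipped (distance of any of mug, cup, colander, spatula from where it was at the start of the episode above 0.02 m or angle between any of mug, cup, colander's own z axis and vertical above 0.3 rad).
It also fails if it takes over 35 s, if anything falls off the work surface, if the arm or the gripper's body presses on something with over 40 N, if the wrist force passes 120 N, or if a joint passes its speed limit or range.

### The arm

A 6-joint arm with a two-finger parallel gripper is mounted at the origin on the work surface. World frame = base frame: x ahead of the robot, y to its left, z up, the work surface at z = 0. Lengths are in mm, angles in rad, forces in N, time in s.
With the tool pointing down it reaches from about 300 to 775 mm from the base axis. Payload 14.6 kg.
Tool frame: the origin (TCP) lies between the finger pads; the fingertips stand 25 mm ahead of it and the grasp point (between the pads) lies 6 mm ahead of it; z points along the fingers, x is the direction in which the jaws open and shut, and the axes are right-handed (so a half turn about z gives the same grasp; the last joint's range is limited). The gripper opens to 94 mm and grips with 3 to 60 N. Pads are 16 mm wide; open, the fingers measure 119 mm over their backs; the gripper's body (75 mm by 177 mm) begins 78 mm behind the grasp point.
Start: joints at [-1.359, 0.3, 1.521, -0, 1.321, -0.067], TCP at [151.354, -528.754, 230.446] pointing down, gripper open.
Joint ranges: [-3.03, 3.03], [-0.79, 2.21], [0.23, 2.52], [-1.04, 4.18], [0, 3.07], [-2.55, 2.55]. Speed limits (rad/s): [2.22, 2.22, 2.57, 3.14, 3.14, 3.14].

### API

Orientations are given as [roll, pitch, yaw] about the fixed x, y, z axes, in that order (R = Rz(yaw) Ry(pitch) Rx(roll)).
In Python, from cell import manip gives the robot as it stands.
- The arm moves only by the tool apply_moves, never from a script. Its argument "series" is a list of rows, each a list of 3 entries, a list of its own where there are three numbers: the shift along the world's x, y, z in cm, then the turn, a rotation vector about the world's x, y, z in rad, then the opening in per cent of the stroke, from 0 (shut) to 100 (fully open). A call has exactly 10 rows; each row is the pose to reach, as a shift and turn from the pose commanded when the call began; what a row does not reach only later rows make up. A row lasts 1/8 s, in which the tool goes at most 62.5 mm and 10.7 degrees, less where a joint would pass 70% of its speed; a pose out of reach is approached as far as the arm can. A call with a gripper value outside its range is refused whole. The fingers move at their own pace and stop on an object; "grip_force" is the grip in N (left out, the last holds). Time passes only in rows, so rows that repeat a pose let the fingers close, or fill a call up. It gives the time, the measured TCP pose, the force and the opening at its end, in the units of the state.
- manip.read_state(): the state, without advancing time (a new reading comes with each control period).
- manip.camera(name): name is "side" or "top" or "wrist"; returns (picture, depth): 400x640x3 uint8, red, green, blue; 400x640 float32, mm along the optical axis (not along the pixel's ray), 0 where there is no reading.
- manip.camera_info(name): a dict with "intrinsics" (3x3 intrinsics, pixels), "dist" ([k1, k2, p1, p2, k3] as OpenCV has them; the pictures are not rectified), "extrinsics" (4x4, takes a point from world to camera coordinates); the wrist camera has in their place "hand_eye" (4x4, takes a point from camera to tool coordinates, whose origin is the TCP and whose axes are the tool frame's). Camera axes: x right, y down, z forward; pixel columns grow to the right and rows downward; lengths in mm; the calibration is good to about 2 mm. A picture is of the moment at which its call begins: read the wrist's pose just before it. camera_info takes no time and is no camera call.
- manip.sign_off(): hands the job in, once; it reports no verdict.
The state is a dict: "clock": time; "joints": joint angles; "qd": joint speeds; "effort": joint torques, N m; "eef_pos": TCP position; "eef_rot": TCP orientation; "wrist_force": force on the tool from outside, world axes, zero at the start; "moment": the same for the moment, N m; "finger_gap": finger opening in mm.
Only numpy, scipy, OpenCV 4.12 (cv2) and the standard library are available. Lean on these libraries where they do the work, as an engineer would, in place of code of your own. Each camera call takes 0.05 s, during which the arm holds its last target.

## Working session

There is one attempt and no reset: what is moved stays moved. The work goes in short steps, Python scripts to look and compute and a tool call to move; the robot and the scene stay as the last step left them, time stands still between calls to the robot, and variables do not carry over. Pictures are saved under pics/ and viewed, and the job is handed in when it is done.

Besides the shell and the picture viewer there is one more tool, called after ">>>" as name([rows], argument=value, ...), one row to a line, values as JSON. apply_moves: Moves the arm, as the interface text tells. Its arguments: {"type":"object","properties":{"series":{"type":"array","items":{"type":"array"}},"grip_force":{"type":"number"}},"required":["series"]}

```bash
mkdir -p pics; ls; python3 - <<'E'
from cell import manip
import cv2,numpy as np
print(manip.read_state())
for n in ("top","side"):
    p,d=manip.camera(n); np.savez(f"pics/{n}0.npz",p=p,d=d)
    cv2.imwrite(f"pics/{n}0.png",p[:,:,::-1]); 
    i=manip.camera_info(n); print(n,i)
E
```

```text
pics
{'clock': 0.0, 'joints': array([-1.35859966e+00,  3.00443677e-01,  1.52155845e+00,  3.59760938e-05,
        1.32070763e+00, -6.65408006e-02]), 'qd': array([0.00016843, 0.00051581, 0.00148283, 0.0020797 , 0.00215069,
       0.00117937]), 'effort': array([-1.36297320e-03, -5.31805944e+01, -3.52735555e+01,  7.07765669e-02,
        2.44184292e-02, -9.08290872e-05]), 'eef_pos': array([ 151.31698858, -528.53921444,  229.91093139]), 'eef_rot': array([-3.14148361e+00,  1.11232258e-03, -1.29206772e+00]), 'wrist_force': array([-0.75104968, -0.57156183, -0.22139712]), 'moment': array([ 0.01537904, -0.04445655,  0.02433581]), 'finger_gap': 93.87673307843765}
top {'intrinsics': array([[506.83653609,   0.        , 318.24825705],
       [  0.        , 506.83653609, 196.36226665],
       [  0.        ,   0.        ,   1.        ]]), 'dist': array([-0.06887455,  0.        ,  0.        ,  0.        ,  0.        ]), 'extrinsics': array([[ 4.81380428e-03, -9.99974856e-01, -5.20711029e-03,
         6.54938892e+01],
       [-9.89426296e-01, -4.00807236e-03, -1.44981173e-01,
         6.08148019e+02],
       [ 1.44956657e-01,  5.84996284e-03, -9.89420712e-01,
         1.42424243e+03],
       [ 0.00000000e+00,  0.00000000e+00,  0.00000000e+00,
         1.00000000e+00]])}
side {'intrinsics': array([[416.87077069,   0.        , 323.812912  ],
       [  0.        , 416.87077069, 207.11781649],
       [  0.        ,   0.        ,   1.        ]]), 'dist': array([-0.05069888,  0.        ,  0.        ,  0.        ,  0.        ]), 'extrinsics': array([[-9.96066646e-01, -8.80375526e-02, -1.00312705e-02,
         5.79754639e+02],
       [-3.60056757e-02,  5.05593456e-01, -8.62020213e-01,
         6.00357969e+01],
       [ 8.09618946e-02, -8.58268400e-01, -5.06774630e-01,
         1.22337918e+03],
       [ 0.00000000e+00,  0.00000000e+00,  0.00000000e+00,
         1.00000000e+00]])}
```

View pics/top0.png

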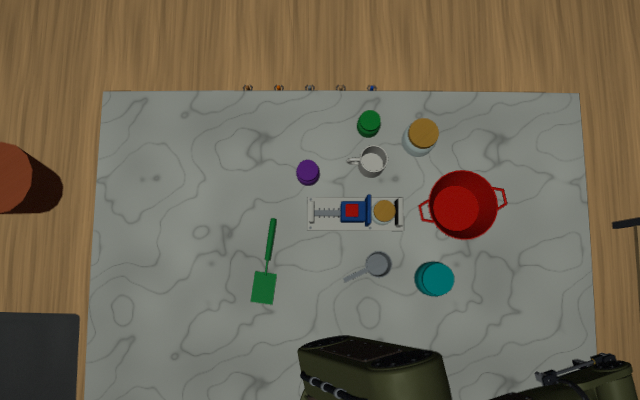

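View pics/side0.png

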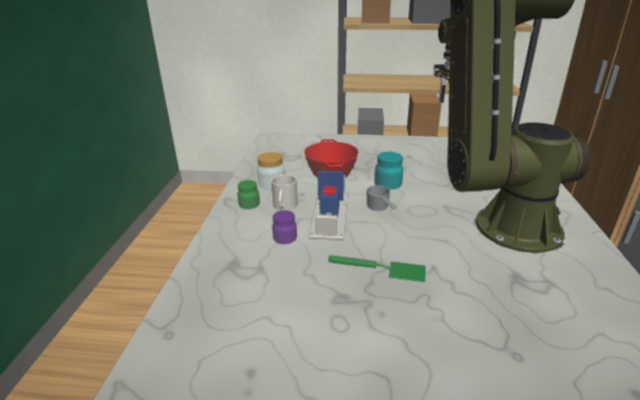

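Top view: the clamp is at about (355,213), with the jaw opening to image left. The red pad is at (352,211), the blue plate at (369,211), and the end stop at (311,211).
- **Jar candidates:** small brass cap (385,211) in the clamp, large brass cap (423,133), green (369,122), purple (308,173), turquoise (435,279). I choose the small brass one at (385,211).
- **Red candidates:** pad (352,211) and colander (463,204). I choose the pad.

```bash
cat > h.py <<'E'
import cv2,numpy as np
from cell import manip
def ray(info,uv):
    K,D,E=info["intrinsics"],np.array(info["dist"]),info["extrinsics"]
    n=cv2.undistortPoints(np.array([[uv]],float),K,D)[0,0]
    R,t=E[:3,:3],E[:3,3]; return -R.T@t, R.T@np.array([n[0],n[1],1])
def onz(info,uv,z):
    c,d=ray(info,uv); return c+d*(z-c[2])/d[2]
def pts(info,d,mask):
    v,u=np.nonzero(mask&(d>0)); K,D,E=info["intrinsics"],np.array(info["dist"]),info["extrinsics"]
    n=cv2.undistortPoints(np.stack([u,v],1)[:,None].astype(float),K,D)[:,0]
    P=np.c_[n,np.ones(len(n))]*d[v,u][:,None]; return (P-E[:3,3])@E[:3,:3]
E
python3 - <<'E'
from h import *
z=np.load("pics/top0.npz");p,d=z["p"],z["d"]; I=manip.camera_info("top")
cv2.imwrite("pics/crop0.png",cv2.resize(p[180:250,290:420,::-1],None,fx=6,fy=6,interpolation=cv2.INTER_NEAREST))
h=cv2.cvtColor(p,cv2.COLOR_RGB2HSV)
roi=np.zeros(d.shape,bool);roi[185:240,300:410]=1
red=((h[...,0]<8)|(h[...,0]>172))&(h[...,1]>150)&(h[...,2]>80)&roi
blue=(h[...,0]>100)&(h[...,0]<130)&(h[...,1]>120)&roi
brass=(h[...,0]>12)&(h[...,0]<28)&(h[...,1]>120)&roi
for n,m,zz in (("red",red,98),("brass",brass,87)):
    v,u=np.nonzero(m);P=pts(I,d,m); print(n,len(u),u.mean(),v.mean(),u.min(),u.max(),v.min(),v.max(),onz(I,(u.mean(),v.mean()),zz),np.median(P,0))
P=pts(I,d,blue); top=P[P[:,2]>122]; print("plate",len(top),np.median(top,0),top.min(0),top.max(0))
print(cv2.minAreaRect(top[:,:2].astype(np.float32)))
v,u=np.nonzero(red);print(cv2.minAreaRect(np.array([onz(I,q,98)[:2] for q in zip(u,v)],np.float32)))
# base plate
white=(h[...,1]<40)&(h[...,2]>0)&roi
P=pts(I,d,roi); 
hi=P[(P[:,2]>58)&(P[:,2]<82)]; 
cl=cv2.Mat if 0 else None
for lo in np.arange(0,140,10):
    q=P[(P[:,2]>=lo)&(P[:,2]<lo+10)]
    if len(q): print(lo,len(q),q.min(0).round(),q.max(0).round())
# big objects heights everywhere near
P=pts(I,d,np.ones(d.shape,bool)); q=P[(P[:,2]>60)&(P[:,0]>350)&(P[:,0]<700)&(abs(P[:,1])<350)]
E
```

```text
red 156 351.5 210.0 346 357 204 216 [562.06683439 -24.75726182  98.        ] [562.20353594 -24.80702604  96.47883893]
brass 367 384.2806539509537 210.41689373297004 374 395 200 221 [ 562.55542646 -117.35589937   87.        ] [ 563.45227335 -116.99133461   85.90320884]
plate 86 [561.26150907 -70.3415415  130.42795463] [523.13948149 -73.74546841 123.20268336] [599.64263871 -66.90894699 137.0414121 ]
((561.392822265625, -70.31243896484375), (6.5093994140625, 76.55240631103516), 89.50186920166016)
((562.0952758789062, -24.785358428955078), (30.643306732177734, 33.79983139038086), 89.83553314208984)
0 1648 [ 487. -203.    0.] [650. 123.  10.]
10 907 [ 513. -182.   10.] [647. 120.  20.]
20 104 [ 525. -159.   20.] [607.  83.  30.]
30 150 [ 523. -165.   30.] [596.  80.  40.]
40 36 [ 522. -170.   40.] [588.  94.  50.]
50 84 [ 524. -160.   50.] [596.  -6.  60.]
60 123 [ 523. -174.   60.] [601.  94.  70.]
70 284 [ 522. -173.   70.] [600.  94.  80.]
80 639 [ 525. -168.   80.] [597.   4.  90.]
90 187 [ 523. -144.   90.] [599.  -7. 100.]
100 27 [523. -67. 100.] [579.  -9. 105.]
110 19 [525. -67. 111.] [596. -66. 120.]
120 60 [523. -76. 120.] [603. -66. 130.]
130 56 [526. -76. 130.] [602. -67. 137.]
```

View pics/crop0.png

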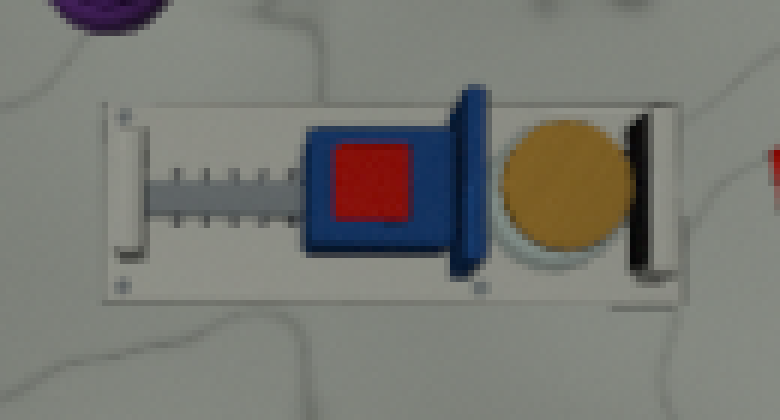

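Everything checks out: the pad is at (562, -25) and z 96–98, and the plate spans y -75 to -65 with its top near 132. The pad sits 40 mm behind the plate. The clamp is aligned with world +y, and the jar is at (562.5, -117). Next I'll move above the pad with the gripper shut and yaw 0.

>>> apply_moves([
  [[4,5,0],[0,0,0.15],0],
  [[8,10,0],[0,0,0.3],0],
  [[12,15,0],[0,0,0.45],0],
  [[16,20,0],[0,0,0.6],0],
  [[20,25,0],[0,0,0.75],0],
  [[24,30,0],[0,0,0.9],0],
  [[28,35,0],[0,0,1.05],0],
  [[33,40.5,0],[0,0,1.2],0],
  [[37,45.5,0],[0,0,1.292],0],
  [[41.1,50.4,0],[0,0,1.292],0],
], grip_force=20)

```text
clock: 1.35
eef_pos: [547.0, -42.4, 230.3]
eef_rot: [3.142, 0.0, 0.002]
wrist_force: [1.3, -0.9, 0.5]
finger_gap: 0.8
```

>>> apply_moves([
  [[0,0,0],[0,0,0],0],
  [[0,0,-1],[0,0,0],0],
  [[0,0,-3],[0,0,0],0],
  [[0,0,-5],[0,0,0],0],
  [[0,0,-7],[0,0,0],0],
  [[0,0,-8.5],[0,0,0],0],
  [[0,0,-9.5],[0,0,0],0],
  [[0,0,-9.5],[0,0,0],0],
  [[0,0,-9.5],[0,0,0],0],
  [[0,0,-9.5],[0,0,0],0],
])

```text
clock: 2.6
eef_pos: [546.3, -44.3, 136.0]
eef_rot: [3.141, -0.001, 0.0]
wrist_force: [-0.1, 0.3, -0.5]
finger_gap: 0.5
```

```bash
python3 - <<'E'
from h import *
for n in ("side","top"):
    p,d=manip.camera(n);np.savez(f"pics/{n}1.npz",p=p,d=d)
    c=p[150:260,260:420] if n=="side" else p[160:260,280:440]
    cv2.imwrite(f"pics/{n}1.png",cv2.resize(c[:,:,::-1],None,fx=5,fy=5,interpolation=cv2.INTER_CUBIC))
print(manip.read_state())
E
```

```text
{'clock': 2.7, 'joints': array([-1.47685490e-01,  3.91143663e-01,  1.63073835e+00, -2.11757278e-05,
        1.11903731e+00, -1.47766729e-01]), 'qd': array([-0.00093088,  0.00321191, -0.00024965,  0.00199551, -0.00026601,
        0.00071772]), 'effort': array([-2.62842636e-02, -5.51671314e+01, -3.21070790e+01,  6.34864834e-02,
        2.87293206e-02, -5.63047579e-04]), 'eef_pos': array([546.23107165, -44.26399687, 135.83338872]), 'eef_rot': array([ 3.14147467e+00, -6.63193690e-04,  9.05153877e-05]), 'wrist_force': array([ 0.12505603,  0.34386201, -0.62749849]), 'moment': array([-0.06084863, -0.09839736, -0.0074303 ]), 'finger_gap': 0.29289086611230414}
```

View pics/side1.png

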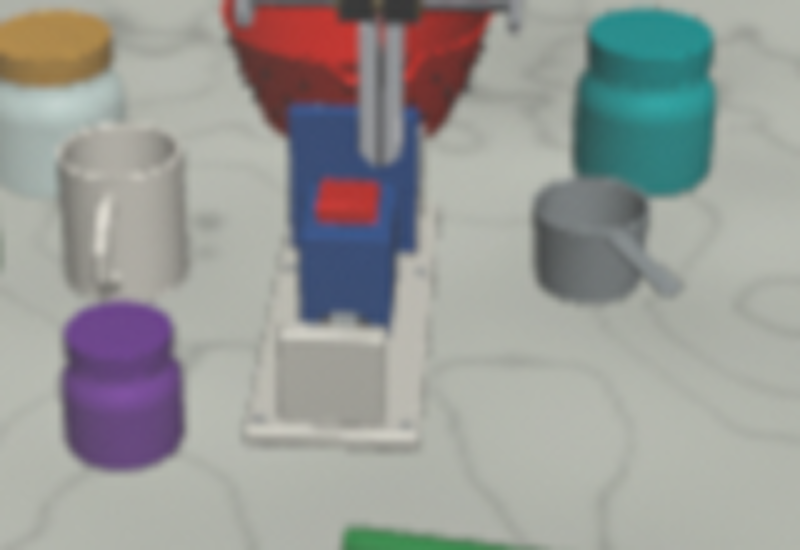

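The side crop shows the shut fingers at crop (382,150), over the blue plate side and short of the red pad at (348,200). The earlier move fell short by 16 mm in x and 19 mm in y. I'll align and start pressing.

>>> apply_moves([
  [[0.8,1,0],[0,0,0],0],
  [[1.6,1.9,0],[0,0,0],0],
  [[1.6,1.9,0],[0,0,0],0],
  [[1.6,1.9,0],[0,0,0],0],
  [[1.6,1.9,-0.5],[0,0,0],0],
  [[1.6,1.9,-1],[0,0,0],0],
  [[1.6,1.9,-1.3],[0,0,0],0],
  [[1.6,1.9,-1.6],[0,0,0],0],
  [[1.6,1.9,-1.8],[0,0,0],0],
  [[1.6,1.9,-1.8],[0,0,0],0],
])

```text
clock: 3.95
eef_pos: [562.1, -25.3, 117.3]
eef_rot: [-3.142, -0.0, -0.0]
wrist_force: [0.3, -0.1, 0.1]
finger_gap: 0.3
```

>>> apply_moves([
  [[0,0,-0.1],[0,0,0],0],
  [[0,0,-0.2],[0,0,0],0],
  [[0,0,-0.3],[0,0,0],0],
  [[0,0,-0.35],[0,0,0],0],
  [[0,0,-0.4],[0,0,0],0],
  [[0,0,-0.45],[0,0,0],0],
  [[0,0,-0.5],[0,0,0],0],
  [[0,0,-0.5],[0,0,0],0],
  [[0,0,-0.55],[0,0,0],0],
  [[0,0,-0.55],[0,0,0],0],
])

```text
clock: 5.2
eef_pos: [562.4, -25.3, 113.1]
eef_rot: [3.141, -0.001, 0.0]
wrist_force: [-4.0, -0.5, 14.2]
finger_gap: 0.3
```

```bash
python3 - <<'E'
from h import *
for n in ("side",):
    p,d=manip.camera(n);
    c=p[150:260,260:420]
    cv2.imwrite(f"pics/{n}2.png",cv2.resize(c[:,:,::-1],None,fx=5,fy=5,interpolation=cv2.INTER_CUBIC))
s=manip.read_state();print(s["eef_pos"],s["wrist_force"])
E
```

```text
[562.39734802 -25.27820027 113.11384659] [-4.07068933  0.32362439 15.29921029]
```

View pics/side2.png

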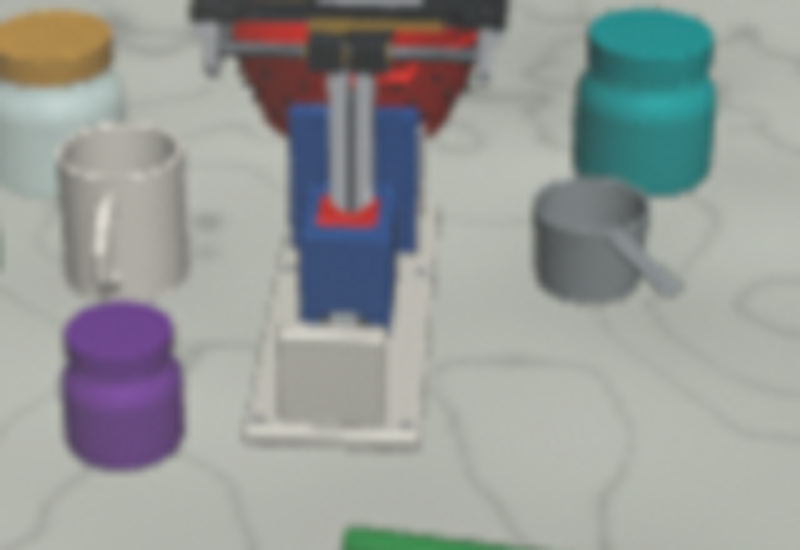

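The fingertips stopped at z 88.1 with 15 N, and the pad (crop (348,212)) is now flush, so the release is fully down. Next I'll go up, over the plate, and down in front of it.

>>> apply_moves([
  [[0,0,1.5],[0,0,0],0],
  [[0,0,4.5],[0,0,0],0],
  [[0,0,6.5],[0,0,0],0],
  [[0,0,6.5],[0,0,0],0],
  [[0,-4,6.5],[0,0,0],0],
  [[0,-7.2,6.5],[0,0,0],0],
  [[0,-7.2,6.5],[0,0,0],0],
  [[0,-7.2,5.5],[0,0,0],0],
  [[0,-7.2,5],[0,0,0],0],
  [[0,-7.2,5],[0,0,0],0],
])

```text
clock: 6.5
eef_pos: [561.9, -96.6, 161.2]
eef_rot: [-3.141, 0.001, 0.001]
wrist_force: [-0.3, 0.1, 0.3]
finger_gap: 0.6
```

```bash
python3 - <<'E'
from h import *
p,d=manip.camera("top")
cv2.imwrite(f"pics/top3.png",cv2.resize(p[160:260,280:440,::-1],None,fx=5,fy=5,interpolation=cv2.INTER_CUBIC))
s=manip.read_state();print(s["eef_pos"],s["wrist_force"])
E
```

```text
[562.03907277 -96.75360931 161.67244705] [-0.41994719  0.74381791  0.25802803]
```

View pics/top3.png

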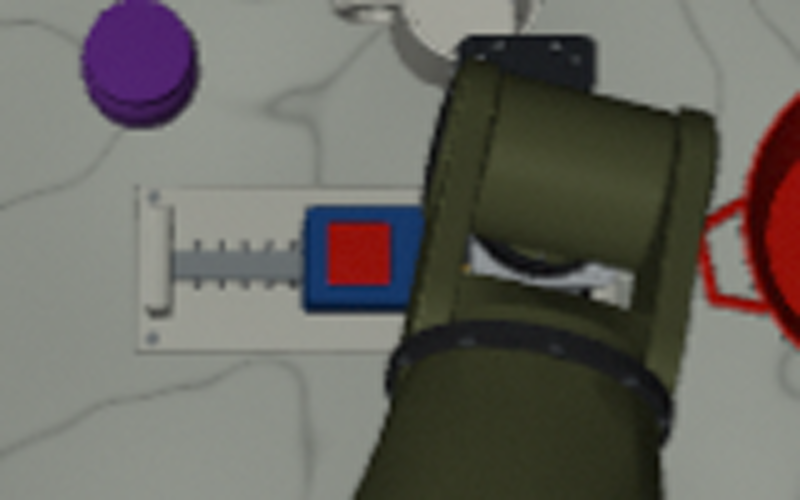

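The top crop shows the jaw unmoved, with the pad at crop (358,253), and the wrist over the jar side. I'll lower in front of the plate, then push gently.

>>> apply_moves([
  [[0,0,-1],[0,0,0],0],
  [[0,0,-2.2],[0,0,0],0],
  [[0,0,-3],[0,0,0],0],
  [[0,0,-3],[0,0,0],0],
  [[0,0.5,-3],[0,0,0],0],
  [[0,1,-3],[0,0,0],0],
  [[0,1.5,-3],[0,0,0],0],
  [[0,2,-3],[0,0,0],0],
  [[0,2.5,-3],[0,0,0],0],
  [[0,3,-3],[0,0,0],0],
])

```text
clock: 7.8
eef_pos: [562.2, -67.0, 132.1]
eef_rot: [3.141, -0.0, -0.0]
wrist_force: [0.5, -2.2, 1.8]
finger_gap: 0.6
```

>>> apply_moves([
  [[0,0.5,0],[0,0,0],0],
  [[0,1,0],[0,0,0],0],
  [[0,1.5,0],[0,0,0],0],
  [[0,2,0],[0,0,0],0],
  [[0,2.5,0],[0,0,0],0],
  [[0,3,0],[0,0,0],0],
  [[0,3.5,0],[0,0,0],0],
  [[0,4,0],[0,0,0],0],
  [[0,4.4,0],[0,0,0],0],
  [[0,4.6,0],[0,0,0],0],
])

```text
clock: 9.05
eef_pos: [562.0, -21.0, 131.9]
eef_rot: [-3.142, 0.0, 0.0]
wrist_force: [0.2, -2.2, 0.6]
finger_gap: 0.4
```

```bash
python3 - <<'E'
from h import *
p,d=manip.camera("top")
cv2.imwrite(f"pics/top4.png",cv2.resize(p[160:260,280:440,::-1],None,fx=5,fy=5,interpolation=cv2.INTER_CUBIC))
s=manip.read_state();print(s["eef_pos"],s["wrist_force"])
E
```

```text
[561.99797664 -20.87561838 131.88295142] [ 1.38151774 -0.11892778 -0.04470551]
```

View pics/top4.png

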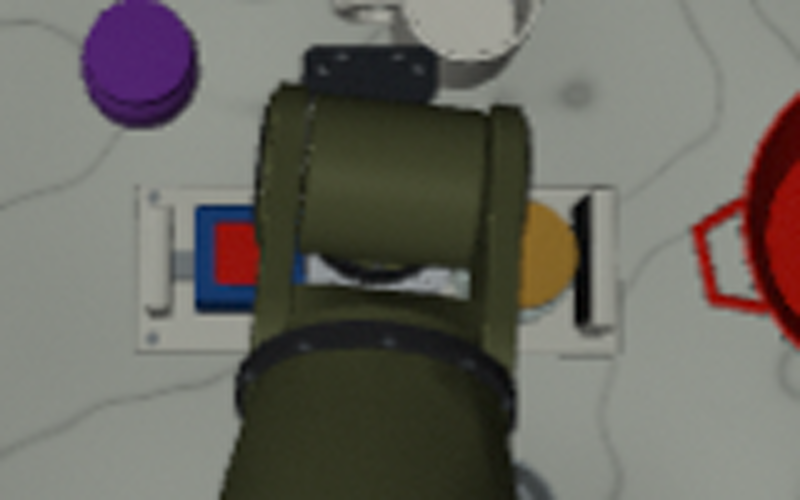

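The jaw has slid left: the block edge is at crop x 195 and the end stop at 172, so about 10 mm remains. The jar is still against the fixed jaw. I'll push on in fine steps.

>>> apply_moves([
  [[0,0.2,0],[0,0,0],0],
  [[0,0.4,0],[0,0,0],0],
  [[0,0.5,0],[0,0,0],0],
  [[0,0.6,0],[0,0,0],0],
  [[0,0.7,0],[0,0,0],0],
  [[0,0.8,0],[0,0,0],0],
  [[0,0.85,0],[0,0,0],0],
  [[0,0.9,0],[0,0,0],0],
  [[0,0.95,0],[0,0,0],0],
  [[0,1,0],[0,0,0],0],
])

```text
clock: 10.35
eef_pos: [562.0, -11.2, 131.9]
eef_rot: [3.142, 0.0, 0.0]
wrist_force: [-0.9, -2.2, -0.9]
finger_gap: 0.5
```

>>> apply_moves([
  [[0,0.05,0],[0,0,0],0],
  [[0,0.1,0],[0,0,0],0],
  [[0,0.15,0],[0,0,0],0],
  [[0,0.2,0],[0,0,0],0],
  [[0,0.25,0],[0,0,0],0],
  [[0,0.3,0],[0,0,0],0],
  [[0,0.35,0],[0,0,0],0],
  [[0,0.4,0],[0,0,0],0],
  [[0,0.45,0],[0,0,0],0],
  [[0,0.5,0],[0,0,0],0],
])

```text
clock: 11.6
eef_pos: [562.1, -9.2, 132.0]
eef_rot: [3.137, 0.0, -0.001]
wrist_force: [-1.8, -26.2, -0.6]
finger_gap: 0.5
```

The push met the end stop: y halted at -9.2 with 26 N. Now I'll back off, lift clear and move away.

>>> apply_moves([
  [[0,-0.7,0],[0,0,0],0],
  [[0,-2,0],[0,0,0],0],
  [[0,-2,0],[0,0,0],0],
  [[0,-2,3],[0,0,0],0],
  [[0,-2,8],[0,0,0],0],
  [[0,-2,13],[0,0,0],0],
  [[-4,-5,15],[0,0,0],0],
  [[-8,-9,15],[0,0,0],0],
  [[-12,-13,15],[0,0,0],0],
  [[-15,-17,15],[0,0,0],0],
])

```text
clock: 12.85
eef_pos: [410.7, -176.9, 282.3]
eef_rot: [3.141, -0.001, 0.0]
wrist_force: [1.1, 0.4, 1.3]
finger_gap: 0.3
```

>>> apply_moves([
  [[-2,-5,0],[0,0,0],0],
  [[-4,-10,0],[0,0,0],0],
  [[-5,-15,0],[0,0,0],0],
  [[-5,-18,0],[0,0,0],0],
  [[-5,-18,0],[0,0,0],0],
  [[-5,-18,0],[0,0,0],0],
  [[-5,-18,0],[0,0,0],0],
  [[-5,-18,0],[0,0,0],0],
  [[-5,-18,0],[0,0,0],0],
  [[-5,-18,0],[0,0,0],0],
])

```text
clock: 14.1
eef_pos: [362.1, -356.1, 282.0]
eef_rot: [3.142, -0.0, 0.0]
wrist_force: [-0.2, 0.0, -0.3]
finger_gap: 0.5
```

```bash
python3 - <<'E'
from h import *
p,d=manip.camera("top");I=manip.camera_info("top")
cv2.imwrite(f"pics/top5.png",cv2.resize(p[100:320,240:520,::-1],None,fx=2.7,fy=2.7,interpolation=cv2.INTER_CUBIC))
z=np.load("pics/top0.npz");p0,d0=z["p"],z["d"]
def M(p,lo,hi,r):
    h=cv2.cvtColor(p,cv2.COLOR_RGB2HSV);m=np.zeros(h.shape[:2],bool);m[r[0]:r[1],r[2]:r[3]]=1
    return m&(h[...,0]>=lo)&(h[...,0]<=hi)&(h[...,1]>120)
for n,lo,hi,r in (("brass",12,28,(185,240,300,410)),("redpad",0,8,(195,230,310,365)),("blue",100,130,(185,240,300,410)),("colander",0,8,(160,250,415,515))):
    for a,b in((p0,d0),(p,d)):
        m=M(a,lo,hi,r);P=pts(I,b,m);
        if n=="blue":P=P[P[:,2]>122]
        print(n,len(P),np.median(P,0).round(1))
s=manip.read_state();print(s["clock"],s["eef_pos"],s["wrist_force"],abs(s["qd"]).max())
E
```

```text
brass 364 [ 563.5 -117.    85.9]
brass 365 [ 563.3 -117.    85.4]
redpad 140 [562.7 -23.7  96.6]
redpad 121 [563.1  48.8  87.2]
blue 86 [561.3 -70.3 130.4]
blue 112 [560.7   5.6 130.8]
colander 3887 [ 588.9 -358.8   18.3]
colander 3891 [ 588.6 -359.3   18.1]
14.15 [ 362.10746425 -356.21164064  281.9699369 ] [ 0.49777981 -0.05061653 -0.56835304] 0.002746257982704883
```

View pics/top5.png

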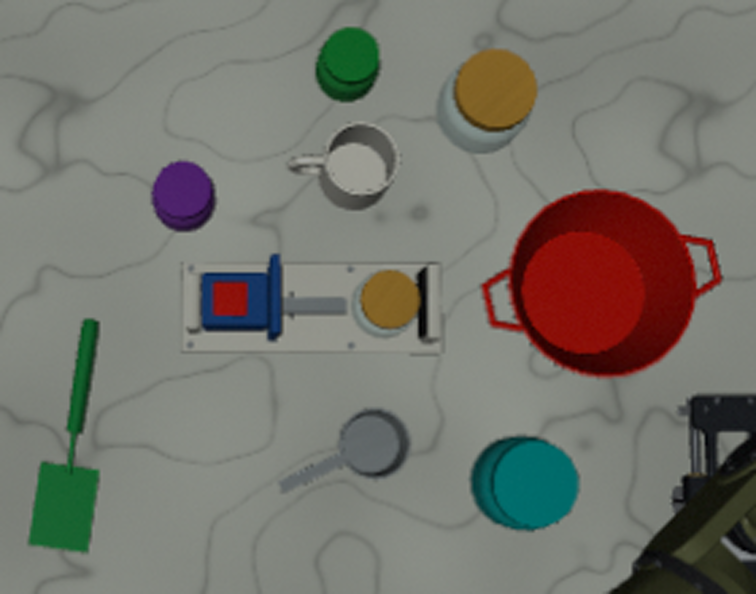

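The block (crop (235,300)) now touches the end stop. The pad is at z 87, so the release is down, and the jaw moved about 75 mm. The jar (390,300) hasn't moved, the other items look undisturbed, and the arm is clear.

```bash
python3 -c "
from cell import manip
print(manip.sign_off())"
```

```text
the job is handed in; nothing more can be done
None
```

The jar is free: I pressed the red release fully down with the shut fingertips, then pushed the blue jaw back until it met the white end stop. The job is handed in at about 14 s of the 35 s allowed; sign-off gives no verdict.

- **Release:** pressing stopped at 15 N with the fingertips at z 88 mm. In the last picture the pad top measured about 87 mm, which matches fully down.
- **Jaw:** it halted against the end stop at 26 N. The top camera put its travel at about 73 mm from the pad and 76 mm from the plate. The 3 mm gap between them is within measuring error, and the picture shows the block touching the stop.
- **Jar:** its cap moved less than 1 mm and is still level with where it was.
- **Other items:** the colander moved less than 1 mm. I checked the mug, measuring cup and spatula only by eye, and they look undisturbed.
- **Arm:** it ended at rest, clear of everything, with no force reading above noise.

One thing went off plan: the first reach stopped about 25 mm short because the joint speed limit cut it. I corrected that before touching anything.

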